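# Load a blotting cassette, close it and hold it shut on its pin

### The arm

A 6-joint arm with a two-finger parallel gripper is mounted at the origin on the work surface. World frame = base frame: x ahead of the robot, y to its left, z up, the work surface at z = 0. Lengths are in m, angles in rad, forces in N, time in s.
With the tool pointing down it reaches from about 0.375 to 0.975 m from the base axis. Payload 3.8 kg.
Tool frame: the origin (TCP) lies on the mounting face of the last link; the fingertips stand 173 mm ahead of it and the grasp point (between the pads) lies 155 mm ahead of it; z points along the fingers, y is the line along which they close (so a half turn about z gives the same grasp; the last joint's range is limited). The gripper opens to 85 mm and grips with 20 to 120 N. Pads are 22 mm wide; open, the fingers measure 114 mm over their backs; the gripper's body (76 mm by 85 mm) begins 54 mm behind the grasp point. The pads swing forward as they close: fully open they stand 13 mm farther back than shut.
Start: joints at [1.093, 0.264, 1.604, -0, 1.274, -0.037], TCP at [0.288, 0.61, 0.405] pointing down, gripper open.
Joint ranges: [-2.63, 2.63], [-0.94, 2.18], [0.31, 2.57], [-1.31, 4.45], [0, 2.66], [-2.55, 2.55]. Speed limits (rad/s): [2.57, 2.57, 3.14, 3.14, 3.14, 3.14].

### API

Orientations are given as a rotation vector (axis times angle).
In Python, from workcell import bot gives the robot as it stands.
- The arm moves only by the tool drive_tool, never from a script. Its argument "increments" is a list of rows, each an object with "delta_pos": the shift along the tool's x, y, z in mm, a list of three; "turn": the turn about the tool's z in rad; "jaw": the opening, from -1 (shut) to 1 (fully open). A call has 1 to 8 rows; each row shifts and turns the commanded pose from where the row before left it, along the tool's axes as they then stand; what a row does not reach is not made up. A row lasts 1/12 s, in which the tool goes at most 41.7 mm and 7.16 degrees, less where a joint would pass 70% of its speed; a pose out of reach is approached as far as the arm can. A call is refused whole if a number of a shift passes 41.7 or a number of a turn 0.125, either way. A call with a gripper value outside its range is refused whole. The fingers move at their own pace and stop on an object; "grip_force" is the grip in N (left out, the last holds). Time passes only in rows, so rows that do not move let the fingers close. It gives the time, the measured TCP pose, the force, the opening and the grip force at its end, in the units of the state.
- bot.read_state(): the state, without advancing time (a new reading comes with each control period).
- bot.read_camera(name): name is "scene" or "side" or "wrist"; returns a dict with "pixels" (420x560x3 uint8, red, green, blue), "fovy" (degrees; the focal length in pixels is half the picture's height over the tangent of half this angle, whatever the lens; pixels are square), "cx", "cy" (the principal point, pixels), "camera_from_world" (4x4, takes a point from world to camera coordinates); the wrist camera has in their place "hand_eye" (4x4, takes a point from camera to tool coordinates, whose origin is the TCP and whose axes are the flange's). Camera axes: x right, y down, z forward; pixel columns grow to the right and rows downward; lengths in m; the calibration is good to about 2 mm. The wrist camera is an equidistant fisheye: a pixel r from the principal point sees the ray r / f radians off the axis. A picture is of the moment at which its call begins: read the wrist's pose just before it. There is no depth.
- bot.finish_job(): hands the job in; it is judged then, once.
The state is a dict: "time": time; "q": joint angles; "joint_vel": joint speeds; "joint_torque": joint torques, N m; "tool_pos": TCP position; "tcp_rot": TCP orientation; "wrist_force": force on the tool from outside, world axes, zero at the start; "torque": the same for the moment, N m; "width": opening from 0.0 (shut) to 1.0 (fully open); "grip_force": force on a finger pad.
Only numpy, scipy, OpenCV 4.12 (cv2) and the standard library are available. Lean on these libraries where they do the work, as an engineer would, in place of code of your own. Each camera call takes 0.05 s, during which the arm holds its last target. There are 200 camera calls.

### The job

Slide the tray with its glass plate fully home into the open blotting cassette, then swing the lid down, take the long pin with the tall round grip from its stand and push it through the hole in the lid's ear into the hole in the ear below until its collar bears on the lid. The lid is sprung and lifts a little when let go, so finish while still holding the pin by its grip and pressing it down, with the lid fully shut by the pin alone and no finger on the lid; leave the other things on the bench where they are.

Things in the scene. Friction and masses are not known exactly. Their poses are not given: they have to be found in the camera images.
- cassette: fixed black lower half of a blotting cassette (mm). Origin on the bench under the middle of its body (x -70..70, y -65..65, 37 high); x = the way the tray slides in, z up. Floor 6 thick, running on as an apron to x = -130; channel 100 wide, open at -x, under lips that keep the tray's rims down. On its -y side an ear (40 x 36, z 20..38, open below) with the pin hole at x = 0, y = -83
- tray_stop (a point): middle of the stop's inner face at the far end of the channel, x = 58, y = 0, z = 20 mm in the cassette's frame; the tray's far end touches it when home. The lips above the tray have their underside at z = 22 and reach in to 42 either side of the middle
- lid_hinge (a point): middle of the lid's hinge line, which is parallel to the cassette's x, at x = 0, y = 65, z = 45 mm in its frame; the lid's underside lies on this line, level when shut. Two sprung plungers (x = -50 and 50, y = -57.5) lift the lid's free edge by 8 when nothing presses it
- base_hole (a point): centre of the mouth of the lower ear's through hole, 10 mm in diameter, 38 above the bench, axes as the cassette's; the hole runs down 18
- lid (a joint): lid angle, rad: 0 fully shut, starts open 0.75 to 1.05. Grey frame with clear window, 8 mm thick, 130 along x, reaching 130 from the hinge towards -y, then an ear 36 wide to 165; 0.25 kg. Stiff hinge: it stays where left (1 to 3 N down on its free edge move it); let go near shut it rests on the plungers at about 0.06. Held fully shut it takes about 7 N down at the ear's hole
- lid_hole (a point): centre of the mouth, on the lid's upper face, of the ear's through hole, 11 mm in diameter, 8 deep, 148 from the hinge at mid-length; moves with the lid, z = the hole's axis. With the lid shut or on its plungers it is straight above base_hole within 1 mm (53 above the bench when shut)
- tray: white tray, 120 x 96 x 12 mm, 3 mm floor and rims, about 0.16 kg, origin at the centre of its underside, axes as the cassette's. A tongue 36 wide at its -x end carries an upright push tab 36 wide, 8 thick, 45 high. Starts on the cassette's floor, drawn 40 to 60 out of the channel. Home, against the stop, its origin is at x = -2 in the cassette's frame and the tab is clear of the lid
- tray_tab (a point): middle of the upper edge of the tab's outer face, the face to push on: 110 mm from the tray's origin towards -x, 45 above its underside. Pushed low down on the tab the tray slides with 2 to 6 N; pushed high it can stick on the way and needs up to 15 N
- glass: glass plate lying loose in the tray, 104 x 80 x 6 mm, 0.12 kg, origin at the centre of its underside (3 above the tray's underside when in place)
- pin: steel locking pin upright in the stand, about 0.09 kg; origin on its axis at its collar's underside, z up. Collar 24 mm in diameter, 4 thick; on it a round grip 16 in diameter, up to z = 36; below it a shank 8 in diameter, 38 long, its last 4 tapered to 4.4. Seated, the collar lies on the lid and the tip comes out 5 below the lower ear
- pin_tip (a point): the pin's lower end, 38 mm below its origin
- plug: not needed: a short steel plug with a flat head 30 mm in diameter, 10 high, shank 18, standing in the stand's other hole; origin at the underside of the head
- pinstand: fixed aluminium block, 50 (x) x 130 (y) x 45 mm high, with two holes 10 in diameter at y = -35 and 35, right through; pin and plug stand in them on their collars in either order. Origin at the centre of its underside
- tiprack: bystander: clear box with a red perforated lid, 104 x 79 x 58 (mm); origin at the centre of its underside
- bottle: bystander: glass reagent bottle with a screw cap, 70 in diameter, 150 tall (mm); origin at the centre of its underside
- dropper: bystander: small amber bottle, 28 in diameter, 60 tall (mm); origin at the centre of its underside
- beaker: bystander: empty glass beaker, 68 across, 85 tall (mm); origin at the centre of its underside
- timer: bystander: flat white bench timer, 60 x 80 x 22 (mm); origin at the centre of its underside
- comb: bystander: white plastic well comb, bar 12 x 90 x 12 (mm); origin at the centre of its underside
There are look-alikes about, which are no part of the job. Of the things that look like the glass, the middle-sized one is meant.

How it is judged:
On the way, in this order (a step that is already met when the one before it is completed fails the run):
1. the loaded tray is fully home in the cassette while the lid is still open (x of tray in the frame of cassette between -0.007 and 0.003 m and z of tray in the frame of cassette below 0.01 m and angle between the x axis of tray and the x axis of cassette, either way round below 0.08 rad and x of glass in the frame of tray between -0.012 and 0.012 m and distance between glass and tray below 0.014 m and value of joint lid above 0.4 rad), for 0.2 s.
2. the lid is swung down onto its plungers (value of joint lid below 0.1 rad), for 0.2 s.
3. the pin is lifted out of its stand (height (world z) of pin_tip above 0.047 m and contact force between the fingers and pin above 0.5 N), for 0.1 s.
At the end, for the whole second after the job is handed in: Through the last second: loaded tray within 5 mm of home; lid within 0.02 rad of shut; pin upright (0.12 rad), within 5 mm of the holes' axis, tip out below the lower ear, pressing on the cassette with over 2.5 N; fingers on the pin with over 2 N; no finger or arm on cassette or lid (x of tray in the frame of cassette between -0.007 and 0.003 m and z of tray in the frame of cassette below 0.01 m and angle between the x axis of tray and the x axis of cassette, either way round below 0.08 rad and x of glass in the frame of tray between -0.012 and 0.012 m and distance between glass and tray below 0.014 m and value of joint lid below 0.02 rad and horizontal distance between each of pin, pin_tip and base_hole below 0.005 m and z of pin_tip in the frame of cassette below 0.019 m and angle between the z axis of pin and the z axis of cassette, either way round below 0.12 rad and contact force between pin and cassette above 2.5 N and contact force between the fingers and pin above 2 N and contact force between each of the arm, the fingers and cassette below 0.5 N and linear speed of pin below 0.02 m/s); the arm keeps its last pose, push and grip.
It fails at once if another thing on the bench (or the plug) is moved by more than 30 mm (distance of any of tiprack, bottle, dropper, beaker, timer, comb, plug from where it was at the start of the episode above 0.03 m).
It also fails if it takes over 72 s, if anything falls off the work surface, if the arm or the gripper's body presses on something with over 40 N, if the wrist force passes 120 N, or if a joint passes its speed limit or range.

## Working session

There is one attempt and no reset: what is moved stays moved. The work goes in short steps, Python scripts to look and compute and a tool call to move; the robot and the scene stay as the last step left them, time stands still between calls to the robot, and variables do not carry over. Pictures are saved under pics/ and viewed, at most 10 in all, crops included, and the job is handed in when it is done.

Besides the shell and the picture viewer there is one more tool, called as name(argument=value, ...) on one line, values as JSON. drive_tool: Moves the arm, as the interface text tells. Its arguments: {"type":"object","properties":{"increments":{"type":"array"},"grip_force":{"type":"number"}},"required":["increments"]}

```bash
ls; mkdir -p pics; python3 - <<'E'
from workcell import bot
import cv2,numpy as np,pickle
s=bot.read_state();print(s)
d={}
for n in ["scene","side","wrist"]:
    c=bot.read_camera(n);d[n]=c
    cv2.imwrite(f"pics/{n}0.png",c["pixels"][:,:,::-1])
    print(n,c["fovy"],c["cx"],c["cy"],np.round(c.get("camera_from_world",c.get("hand_eye")),4).tolist())
d['state']=s
pickle.dump(d,open("c0.pkl","wb"))
E
```

```text
pics
{'time': 0.0, 'q': array([ 1.09308227e+00,  2.64757684e-01,  1.60536928e+00,  8.13843510e-06,
        1.27367357e+00, -3.68928638e-02]), 'joint_vel': array([-0.00089617, -0.00014561, -0.00085411,  0.00171278,  0.00038804,
       -0.00023869]), 'joint_torque': array([-3.59966807e-04, -5.15117812e+01, -3.67305386e+01, -4.81179086e-05,
        1.30140755e-02, -1.56828509e-05]), 'tool_pos': array([0.28785171, 0.61017365, 0.40336108]), 'tcp_rot': array([-0.68672615, -3.06503234,  0.00335023]), 'wrist_force': array([ 0.29628243, -0.09377133, -0.08378714]), 'torque': array([ 0.05706879, -0.00066732,  0.01790394]), 'grip_force': 0.0, 'width': 0.996447920406043}
scene 55.08718068196451 281.4253390361316 212.10658604748016 [[0.492, 0.8705, -0.0151, -0.2553], [0.6724, -0.3909, -0.6285, -0.2984], [-0.5531, 0.299, -0.7776, 1.4577], [0.0, 0.0, 0.0, 1.0]]
side 50.72680030055042 277.7472794489877 217.1458181603762 [[0.9545, -0.2979, 0.0164, -0.5112], [-0.1359, -0.4829, -0.8651, 0.1318], [0.2656, 0.8234, -0.5014, 0.9702], [0.0, 0.0, 0.0, 1.0]]
wrist 65.70646984690485 273.11397961260303 204.69475058474885 [[0.0003, -0.9595, -0.2816, 0.0704], [1.0, 0.0005, -0.0009, -0.0002], [0.001, -0.2816, 0.9595, 0.0301], [0.0, 0.0, 0.0, 1.0]]
```

View pics/scene0.png

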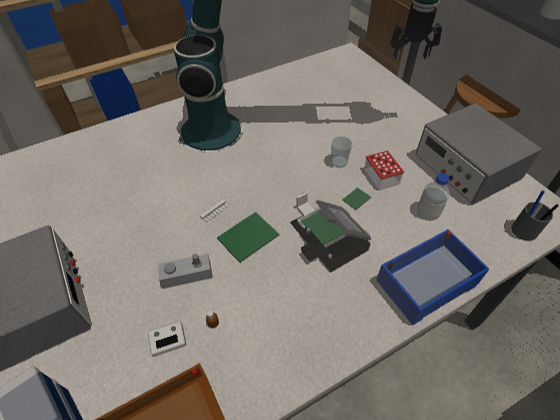

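View pics/side0.png

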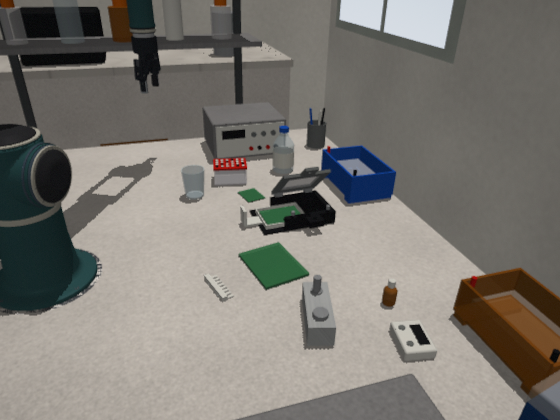

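The scene view shows three glass-like green plates: a big one at (248,237), a small one at (357,198), and the middle-sized one in the white tray at (323,226). The middle one is meant and is already loaded. The cassette is at (333,235), the stand at (186,270) with the pin at its right end (196,260), and the plug at (169,268). In the side view the pin is at (317,283) and the plug at (320,314). Next is one enlarged crop to confirm this.

```bash
python3 - <<'E'
import cv2,numpy as np
a=cv2.imread("pics/scene0.png");b=cv2.imread("pics/side0.png")
def c(im,x,y,w,h,k=4): return cv2.resize(im[y:y+h,x:x+w],(w*k,h*k),interpolation=cv2.INTER_CUBIC)
o=np.zeros((600,800,3),np.uint8)
p=c(a,284,184,100,90);o[:360,:400]=p
p=c(b,234,156,100,90);o[:360,400:]=p
p=c(a,150,240,80,60);o[360:600,:320]=p
p=c(b,280,265,80,60);o[360:600,400:720]=p
cv2.imwrite("pics/crop1.png",o)
E
```

```text
(no output)
```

View pics/crop1.png

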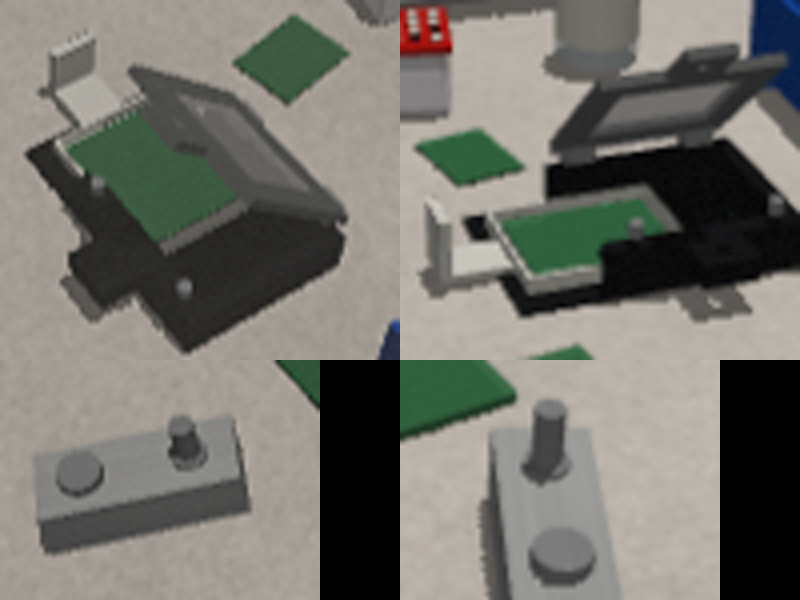

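View pics/wrist0.png

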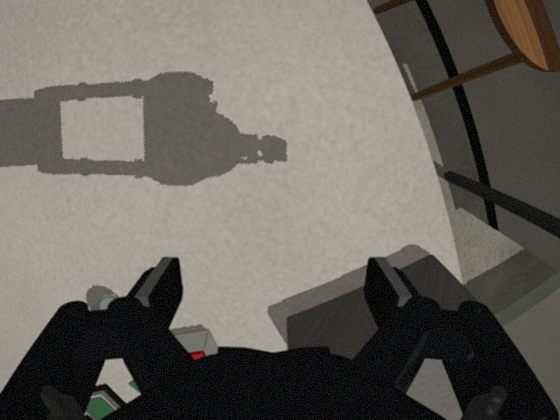

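Confirmed: the middle-sized green plate sits in the tray, and the tall-grip pin is at the stand's end nearest the green sheet. The tab's top corners are at crop (50,50)/(94,35) in the scene half and (428,202)/(445,210) in the side half. The plungers are at (98,185)/(184,288) and (635,228)/(777,205). The wrist view shows only bench, with the cassette at the bottom edge near (100,405). Now I'll triangulate.

```bash
cat > h.py <<'E'
import numpy as np,pickle,cv2
from scipy.spatial.transform import Rotation as R
def ray(c,px,tool=None):
    f=c["pixels"].shape[0]/2/np.tan(np.radians(c["fovy"])/2)
    u=(px[0]-c["cx"])/f;v=(px[1]-c["cy"])/f
    if tool is None:
        M=np.linalg.inv(c["camera_from_world"]);d=np.array([u,v,1])
    else:
        T=np.eye(4);T[:3,:3]=R.from_rotvec(tool[1]).as_matrix();T[:3,3]=tool[0]
        M=T@c["hand_eye"];r=np.hypot(u,v);s=np.sin(r)/r if r>1e-9 else 1
        d=np.array([u*s,v*s,np.cos(r)])
    d=M[:3,:3]@d;return M[:3,3],d/np.linalg.norm(d)
def plane(rd,z):
    o,d=rd;return o+d*(z-o[2])/d[2]
def tri(*rs):
    A=sum(np.eye(3)-np.outer(d,d) for o,d in rs);b=sum((np.eye(3)-np.outer(d,d))@o for o,d in rs)
    p=np.linalg.solve(A,b);return p,[np.linalg.norm((np.eye(3)-np.outer(d,d))@(p-o))*1e3 for o,d in rs]
E
python3 - <<'E'
from h import *
np.set_printoptions(precision=4,suppress=True)
d=pickle.load(open("c0.pkl","rb"));S,D=d["scene"],d["side"]
def sc(x,y): return (284+x/4-.4,184+y/4-.4)
def sd(x,y): return (234+(x-400)/4-.4,156+y/4-.4)
P={}
for n,a,b in [("plA",sc(98,180),sd(635,222)),("plB",sc(184,283),sd(777,199)),
 ("tabTop1",sc(50,52),sd(428,202)),("tabTop2",sc(95,36),sd(446,208)),
 ("lidfree1",sc(130,68),sd(555,150)),
 ("pintop",(150+181/4-.4,240+(423-360)/4-.4),(280+150/4-.4,265+46/4-.4)),
 ("plugtop",(150+80/4-.4,240+(472-360)/4-.4),(280+162/4-.4,265+(553-360)/4-.4))]:
    p,e=tri(ray(S,a),ray(D,b));P[n]=p;print(n,p,np.round(e,1))
v=P["plB"]-P["plA"];print(np.linalg.norm(v[:2]),np.arctan2(v[1],v[0]))
yaw=np.arctan2(v[1],v[0]);Rz=R.from_euler('z',yaw).as_matrix()
o=(P["plA"]+P["plB"])/2-Rz@[0,-.0575,0];o[2]=0;print("cassette",o,yaw)
for n in P: print(n,Rz.T@(P[n]-o))
s=R.from_rotvec(d['state']['tcp_rot']).as_matrix();print(s)
E
```

```text
plA [0.5879 0.0459 0.0528] [0.5 0.5]
plB [0.6878 0.0497 0.0533] [0.9 0.9]
tabTop1 [0.4666 0.0813 0.0593] [8.4 8.4]
tabTop2 [0.4762 0.1121 0.0485] [5.2 5.2]
lidfree1 [0.5452 0.0959 0.0903] [5.8 5.8]
pintop [ 0.533  -0.259   0.0815] [0.2 0.2]
plugtop [ 0.514  -0.3268  0.0513] [0. 0.]
0.09992393896051881 0.037686470513054675
cassette [0.6357 0.1053 0.    ] 0.037686470513054675
plA [-0.05   -0.0575  0.0528]
plB [ 0.05   -0.0575  0.0533]
tabTop1 [-0.1699 -0.0176  0.0593]
tabTop2 [-0.1592  0.0128  0.0485]
lidfree1 [-0.0908 -0.006   0.0903]
pintop [-0.1164 -0.3602  0.0815]
plugtop [-0.1378 -0.4272  0.0513]
[[-0.9044  0.4267 -0.001 ]
 [ 0.4267  0.9044 -0.002 ]
 [ 0.0001 -0.0022 -1.    ]]
```

drive_tool(increments=[{"delta_pos":[-27,-29.5,4],"turn":0,"jaw":1},{"delta_pos":[-27,-29.5,4],"turn":0,"jaw":1},{"delta_pos":[-27,-29.5,4],"turn":0,"jaw":0},{"delta_pos":[-27,-29.5,4],"turn":0,"jaw":-1},{"delta_pos":[-27,-29.5,4],"turn":0,"jaw":-1},{"delta_pos":[-27,-29.5,4],"turn":0,"jaw":-1},{"delta_pos":[-27,-29.5,4],"turn":0,"jaw":-1},{"delta_pos":[-27,-29.5,4],"turn":0,"jaw":-1}])

```text
time: 0.82
tool_pos: [0.3825, 0.303, 0.3723]
tcp_rot: [-0.686, -3.066, 0.0]
wrist_force: [0.5, -0.4, -0.1]
width: 0.143
grip_force: 0.0
```

drive_tool(increments=[{"delta_pos":[-27,-29.5,4],"turn":0,"jaw":-1},{"delta_pos":[-27,-29.5,4],"turn":0,"jaw":-1},{"delta_pos":[-27,-29.5,4],"turn":0,"jaw":-1},{"delta_pos":[-27,-29.5,4],"turn":0,"jaw":-1},{"delta_pos":[0,0,0],"turn":-0.12,"jaw":-1},{"delta_pos":[0,0,0],"turn":-0.12,"jaw":-1},{"delta_pos":[0,0,0],"turn":-0.12,"jaw":-1},{"delta_pos":[0,0,0],"turn":-0.12,"jaw":-1}])

```text
time: 1.48
tool_pos: [0.43, 0.1513, 0.3564]
tcp_rot: [0.068, -3.14, 0.0]
wrist_force: [-0.4, -0.2, -0.6]
width: 0.002
grip_force: 0.0
```

```bash
cat >> h.py <<'E'
np.set_printoptions(precision=4,suppress=True)
def snap(name,cams=("wrist",)):
    from workcell import bot
    s=bot.read_state();tool=(s["tool_pos"],s["tcp_rot"]);d={"state":s}
    for n in cams:
        d[n]=bot.read_camera(n);cv2.imwrite(f"pics/{name}_{n}.png",d[n]["pixels"][:,:,::-1])
    pickle.dump(d,open(name+".pkl","wb"));return d,tool
def go(target,yaw=None):
    "tool-frame mm shift to reach world tcp target; turn so that tool y points at yaw+90deg"
    from workcell import bot
    s=bot.read_state();M=R.from_rotvec(s["tcp_rot"]).as_matrix()
    print("pos",s["tool_pos"],"F",s["wrist_force"],"t",s["time"],"w",s["width"],s["grip_force"])
    print("shift mm",M.T@(np.array(target)-s["tool_pos"])*1e3)
    y=np.arctan2(M[1,1],M[0,1])-np.pi/2
    print("yaw",y,"turn",None if yaw is None else -(yaw-y),"z",M[:,2])
E
python3 - <<'E'
from h import *
go((.4458,.0981,.187),.038)
d,t=snap("w1")
E
```

```text
pos [0.43   0.1513 0.3564] F [-0.3942 -0.175  -0.5968] t 1.4833 w 0.0016398442001919692 0.0
shift mm [-13.6053 -53.8627 169.4003]
yaw 0.043570216293833175 turn 0.005570216293833176 z [-0.0005 -0.0001 -1.    ]
```

View pics/w1_wrist.png

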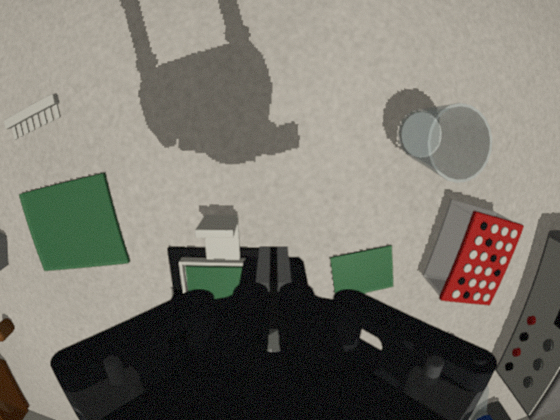

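The wrist view shows the tab at about (217,215-232), the tongue and tray below it, and the apron's rear edge from (169,248) to about (303,257). The tip rack and beaker are clear to the right.

```bash
python3 - <<'E'
from h import *
d=pickle.load(open("w1.pkl","rb"));s=d["state"];t=(s["tool_pos"],s["tcp_rot"]);W=d["wrist"]
g=cv2.cvtColor(W["pixels"],cv2.COLOR_RGB2GRAY)
print("col217",g[200:262:2,217].tolist());print("row226",g[226,188:248:2].tolist());print("row214",g[214,188:248:2].tolist())
o=np.array([.6357,.1053,0]);Rz=R.from_euler('z',.038).as_matrix()
for n,p,z in [("apronL",(169,248),.006),("apronR",(303,258),.006),("tabtopL",(195,221),.051),("tabtopR",(240,221),.051),("tabtopR'",(240,231),.051)]:
    q=plane(ray(W,p,t),z);print(n,q,Rz.T@(q-o))
E
```

```text
col217 [176, 176, 138, 99, 100, 102, 104, 96, 95, 94, 97, 96, 89, 92, 88, 168, 191, 189, 186, 187, 187, 188, 187, 191, 188, 187, 188, 186, 190, 156, 97]
row226 [171, 176, 173, 176, 167, 102, 93, 97, 94, 92, 94, 94, 95, 94, 96, 96, 95, 92, 97, 94, 92, 93, 94, 89, 144, 165, 174, 172, 173, 173]
row214 [175, 174, 174, 172, 173, 178, 178, 147, 103, 98, 98, 104, 100, 101, 100, 100, 99, 95, 98, 98, 98, 99, 99, 100, 104, 161, 171, 168, 171, 171]
apronL [0.5084 0.0376 0.006 ] [-0.1297 -0.0628  0.006 ]
apronR [0.5122 0.1866 0.006 ] [-0.1203  0.086   0.006 ]
tabtopL [0.4586 0.0802 0.051 ] [-0.178  -0.0184  0.051 ]
tabtopR [0.4565 0.1218 0.051 ] [-0.1785  0.0233  0.051 ]
tabtopR' [0.4661 0.1219 0.051 ] [-0.1688  0.023   0.051 ]
```

drive_tool(increments=[{"delta_pos":[-4,-17,0],"turn":0,"jaw":-1},{"delta_pos":[-4,-18,10],"turn":0,"jaw":-1},{"delta_pos":[0,-17,35],"turn":0,"jaw":-1},{"delta_pos":[0,0,40],"turn":0,"jaw":-1},{"delta_pos":[0,0,40],"turn":0,"jaw":-1},{"delta_pos":[0,0,40],"turn":0,"jaw":-1},{"delta_pos":[0,0,0],"turn":0.005,"jaw":-1}])

```text
time: 2.12
tool_pos: [0.4349, 0.0994, 0.1841]
tcp_rot: [0.049, -3.125, 0.004]
wrist_force: [-1.8, -0.4, -1.3]
width: 0.004
grip_force: 0.0
```

```bash
python3 - <<'E'
from h import *
go((.6357-.123,.1053+.001-.123*.038,.189),.038)
E
```

```text
pos [0.4349 0.0994 0.1841] F [-1.8126 -0.3636 -1.2522] t 2.1167 w 0.0043403071835500275 0.0
shift mm [-77.7603  -0.252   -6.162 ]
yaw 0.03145297323566365 turn -0.006547026764336349 z [-0.016  -0.0028 -0.9999]
```

drive_tool(increments=[{"delta_pos":[-6,0,0],"turn":0,"jaw":-1},{"delta_pos":[-8,0,0],"turn":0,"jaw":-1},{"delta_pos":[-8,0,0],"turn":0,"jaw":-1},{"delta_pos":[-8,0,0],"turn":0,"jaw":-1},{"delta_pos":[-8,0,0],"turn":0,"jaw":-1},{"delta_pos":[-8,0,0],"turn":0,"jaw":-1},{"delta_pos":[-8,0,0],"turn":0,"jaw":-1},{"delta_pos":[-6,0,0],"turn":0,"jaw":-1}])

```text
time: 2.78
tool_pos: [0.5011, 0.1026, 0.1924]
tcp_rot: [-0.054, 3.14, 0.0]
wrist_force: [-3.7, -0.3, 2.8]
width: 0.001
grip_force: 2.3
```

drive_tool(increments=[{"delta_pos":[-4,0,0],"turn":0,"jaw":-1},{"delta_pos":[-4,0,0],"turn":0,"jaw":-1},{"delta_pos":[-2,0,0],"turn":0,"jaw":-1},{"delta_pos":[0,0,0],"turn":0,"jaw":-1}])

```text
time: 3.12
tool_pos: [0.5105, 0.1028, 0.1916]
tcp_rot: [-0.054, 3.14, 0.0]
wrist_force: [-1.2, 0.1, 0.9]
width: 0.001
grip_force: 0.8
```

```bash
python3 - <<'E'
from h import *
go((.6357-.123,.1053+.001-.123*.038,.189),.038)
E
```

```text
pos [0.5105 0.1028 0.1916] F [-1.2385  0.1011  0.9071] t 3.1167 w 0.0010668472165553152 0.7965211942791939
shift mm [-2.1215 -1.2778  2.5806]
yaw 0.034175611331000555 turn -0.003824388668999444 z [ 0.0008  0.0001 -1.    ]
```

drive_tool(increments=[{"delta_pos":[-2,0,0],"turn":0,"jaw":-1},{"delta_pos":[-1,0,0],"turn":0,"jaw":-1},{"delta_pos":[-1,0,0],"turn":0,"jaw":-1},{"delta_pos":[0,0,0],"turn":0,"jaw":-1}])

```text
time: 3.45
tool_pos: [0.5119, 0.1029, 0.191]
tcp_rot: [0.054, -3.135, 0.001]
wrist_force: [-10.2, 0.5, 8.2]
width: -0.005
grip_force: 5.3
```

drive_tool(increments=[{"delta_pos":[8,0,0],"turn":0,"jaw":-1},{"delta_pos":[30,0,-10],"turn":0,"jaw":-1},{"delta_pos":[10,0,-38],"turn":0,"jaw":-1},{"delta_pos":[0,0,-40],"turn":0,"jaw":-1},{"delta_pos":[0,0,-40],"turn":0,"jaw":-1},{"delta_pos":[0,0,-40],"turn":0,"jaw":-1},{"delta_pos":[0,0,-40],"turn":0,"jaw":-1},{"delta_pos":[0,0,0],"turn":0,"jaw":-1}])

```text
time: 4.12
tool_pos: [0.469, 0.1017, 0.4098]
tcp_rot: [-0.053, 3.122, 0.004]
wrist_force: [1.4, -0.3, 0.5]
width: 0.0
grip_force: 0.0
```

```bash
python3 - <<'E'
from h import *
d,t=snap("w2",("wrist","scene","side"))
go((.6357,.1053,.36),.038)
a,b=[cv2.imread(f"pics/w2_{n}.png") for n in ("scene","side")]
def c(im,x,y,w,h,k=4): return cv2.resize(im[y:y+h,x:x+w],(w*k,h*k),interpolation=cv2.INTER_CUBIC)
o=np.hstack([c(a,284,184,100,90),c(b,240,156,100,90)])
cv2.imwrite("pics/crop2.png",o)
E
```

```text
pos [0.4663 0.1013 0.4004] F [-0.4099  0.0438  0.2757] t 4.2667 w 0.0008876137568922994 0.0
shift mm [-169.3042   -1.7934   41.041 ]
yaw 0.0341717584406549 turn -0.003828241559345101 z [ 0.0035  0.0004 -1.    ]
```

View pics/crop2.png

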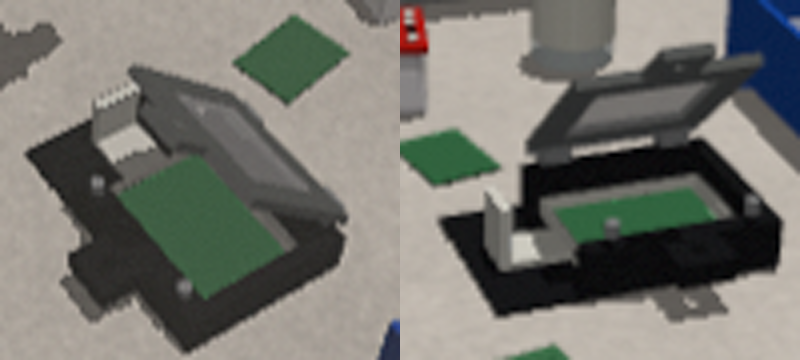

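The crop shows the tray home, with its tab by the channel mouth at scene crop (115,110), and the glass lying in it. The lid is open with its ear tip at side crop (687,50). Next I'll get the lid angle and plan its arc.

```bash
python3 - <<'E'
from h import *
d=pickle.load(open("w2.pkl","rb"));o=np.array([.6357,.1053,0]);Rz=R.from_euler('z',.038).as_matrix()
for px in [(311.7,168.6),(311.7,166.8)]:
    O,D=ray(d["side"],px);O=Rz.T@(O-o);D=Rz.T@D;p=O-D*O[0]/D[0]
    print(p,"r",np.hypot(p[1]-.065,p[2]-.045),"ang",np.arctan2(p[2]-.045,.065-p[1]))
# arc: finger -y edge at r=145 on upper face (8mm)
for a in [1.05,.9,.75,.6,.45,.3,.15,.06]:
    y=.065-.145*np.cos(a)+.008*np.sin(a)+.0145; z=.045+.145*np.sin(a)+.008*np.cos(a)
    print(a,"local y %.4f tcp z %.4f"%(y,z+.173),"world xy",(o+Rz@[0,y,0])[:2])
E
```

```text
[ 0.     -0.0526  0.1624] r 0.1661747463993195 ang 0.7842744992343069
[ 0.    -0.052  0.167] r 0.16900732648299435 ang 0.8061527935251608
1.05 local y 0.0143 tcp z 0.3478 world xy [0.6352 0.1196]
0.9 local y -0.0044 tcp z 0.3366 world xy [0.6359 0.1009]
0.75 local y -0.0211 tcp z 0.3227 world xy [0.6365 0.0842]
0.6 local y -0.0357 tcp z 0.3065 world xy [0.6371 0.0697]
0.45 local y -0.0476 tcp z 0.2883 world xy [0.6375 0.0577]
0.3 local y -0.0567 tcp z 0.2685 world xy [0.6379 0.0487]
0.15 local y -0.0627 tcp z 0.2476 world xy [0.6381 0.0427]
0.06 local y -0.0648 tcp z 0.2347 world xy [0.6382 0.0406]
```

drive_tool(increments=[{"delta_pos":[-40,-3,0],"turn":0,"jaw":-1},{"delta_pos":[-40,-3,0],"turn":0,"jaw":-1},{"delta_pos":[-40,-4,0],"turn":0,"jaw":-1},{"delta_pos":[-35,-4,0],"turn":0,"jaw":-1},{"delta_pos":[-15,0,15],"turn":0,"jaw":-1},{"delta_pos":[0,-3,20],"turn":0,"jaw":-1},{"delta_pos":[0,-3,20],"turn":0,"jaw":-1},{"delta_pos":[0,0,0],"turn":-0.004,"jaw":-1}])

```text
time: 4.93
tool_pos: [0.6344, 0.0864, 0.3362]
tcp_rot: [0.059, -3.128, 0.002]
wrist_force: [-1.7, -0.2, -0.6]
width: 0.001
grip_force: 0.0
```

```bash
python3 - <<'E'
from h import *
go((.6365,.0872,.326),.038)
E
```

```text
pos [0.6344 0.0864 0.3362] F [-1.72   -0.1779 -0.6118] t 4.9333 w 0.00125266910800996 0.0
shift mm [-2.2291  0.7585 10.1434]
yaw 0.03780297618778716 turn -0.0001970238122128362 z [-0.0127 -0.0016 -0.9999]
```

drive_tool(increments=[{"delta_pos":[-1,-3,10],"turn":0,"jaw":-1},{"delta_pos":[-1,-8,9],"turn":0,"jaw":-1},{"delta_pos":[0,-8,10],"turn":0,"jaw":-1},{"delta_pos":[0,-6,9],"turn":0,"jaw":-1},{"delta_pos":[0,-6,10],"turn":0,"jaw":-1},{"delta_pos":[0,-5,10],"turn":0,"jaw":-1},{"delta_pos":[0,-4,10],"turn":0,"jaw":-1},{"delta_pos":[0,-3,10],"turn":0,"jaw":-1}])

```text
time: 5.6
tool_pos: [0.6402, 0.0435, 0.2658]
tcp_rot: [-0.059, 3.141, -0.0]
wrist_force: [0.1, 0.3, 0.9]
width: 0.002
grip_force: 0.1
```

drive_tool(increments=[{"delta_pos":[0,-2,8],"turn":0,"jaw":-1},{"delta_pos":[0,-1,8],"turn":0,"jaw":-1},{"delta_pos":[0,-1,5],"turn":0,"jaw":-1},{"delta_pos":[0,0,3],"turn":0,"jaw":-1},{"delta_pos":[0,0,0],"turn":0,"jaw":-1},{"delta_pos":[0,0,0],"turn":0,"jaw":-1}])

```text
time: 6.1
tool_pos: [0.6405, 0.0405, 0.2428]
tcp_rot: [-0.06, 3.141, 0.0]
wrist_force: [-0.9, -0.5, 0.3]
width: -0.001
grip_force: 0.0
```

drive_tool(increments=[{"delta_pos":[0,0,4],"turn":0,"jaw":-1},{"delta_pos":[0,0,4],"turn":0,"jaw":-1},{"delta_pos":[0,0,2],"turn":0,"jaw":-1},{"delta_pos":[0,0,0],"turn":0,"jaw":-1},{"delta_pos":[0,0,0],"turn":0,"jaw":-1}])

```text
time: 6.52
tool_pos: [0.6408, 0.0403, 0.2332]
tcp_rot: [-0.06, 3.14, -0.0]
wrist_force: [0.6, 0.2, 1.8]
width: -0.002
grip_force: 0.9
```

```bash
python3 - <<'E'
from h import *
d,t=snap("w3",("scene","side"))
go((.6382,.0406,.2327),.038)
a,b=[cv2.imread(f"pics/w3_{n}.png") for n in ("scene","side")]
def c(im,x,y,w,h,k=4): return cv2.resize(im[y:y+h,x:x+w],(w*k,h*k),interpolation=cv2.INTER_CUBIC)
cv2.imwrite("pics/crop3.png",np.hstack([c(a,284,184,100,90),c(b,240,156,100,90)]))
E
```

```text
pos [0.6408 0.0403 0.2332] F [1.0283 0.0994 2.7462] t 6.6167 w 0.0005621639252412674 0.9829457301384537
shift mm [2.6201 0.4192 0.5156]
yaw 0.03825212079834439 turn 0.0002521207983443921 z [ 0.0015  0.     -1.    ]
```

View pics/crop3.png

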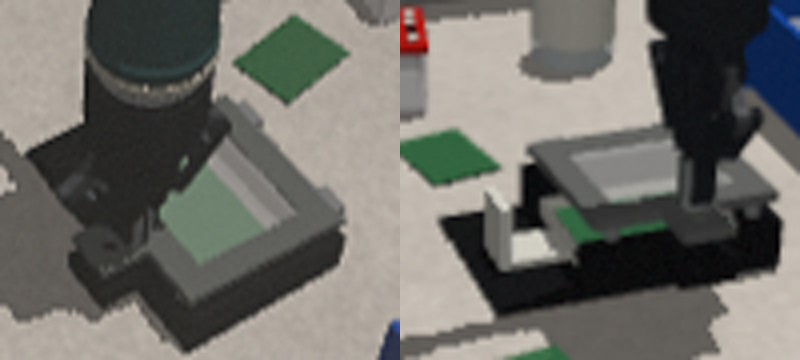

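The lid is resting on its plungers, level at side crop (650,170). On to the pin.

drive_tool(increments=[{"delta_pos":[0,0,-30],"turn":0,"jaw":-1},{"delta_pos":[5,-15,-30],"turn":0,"jaw":-1},{"delta_pos":[13,-39,-3],"turn":0,"jaw":0},{"delta_pos":[13,-39,0],"turn":0,"jaw":0},{"delta_pos":[13,-39,0],"turn":0,"jaw":0},{"delta_pos":[13,-39,0],"turn":0,"jaw":0},{"delta_pos":[12,-39,0],"turn":0,"jaw":0},{"delta_pos":[12,-39,0],"turn":0,"jaw":0}])

```text
time: 7.28
tool_pos: [0.5676, -0.213, 0.2953]
tcp_rot: [0.06, -3.14, -0.001]
wrist_force: [1.7, -0.3, -0.3]
width: 0.496
grip_force: 0.0
```

drive_tool(increments=[{"delta_pos":[12,-39,0],"turn":0,"jaw":0},{"delta_pos":[0,-8,0],"turn":0,"jaw":0},{"delta_pos":[0,0,0],"turn":0,"jaw":0},{"delta_pos":[0,0,0],"turn":0,"jaw":0}])

```text
time: 7.62
tool_pos: [0.5584, -0.2591, 0.2952]
tcp_rot: [0.057, -3.14, -0.002]
wrist_force: [0.8, 0.0, 0.3]
width: 0.503
grip_force: 0.0
```

```bash
python3 - <<'E'
from h import *
d,t=snap("w4",("wrist","scene","side"))
go((.533,-.259,.225),.038)
a=cv2.imread("pics/w4_wrist.png")
cv2.imwrite("pics/w4b.png",cv2.resize(a[140:340,160:420],None,fx=3,fy=3,interpolation=cv2.INTER_CUBIC)[:600,:800])
E
```

```text
pos [ 0.559  -0.2574  0.2953] F [-0.2414  0.1084  0.3875] t 7.7667 w 0.4986280430357533 0.0
shift mm [26.0347 -0.6514 70.341 ]
yaw 0.03993466852039851 turn 0.0019346685203985095 z [-0.0007  0.001  -1.    ]
```

View pics/w4b.png

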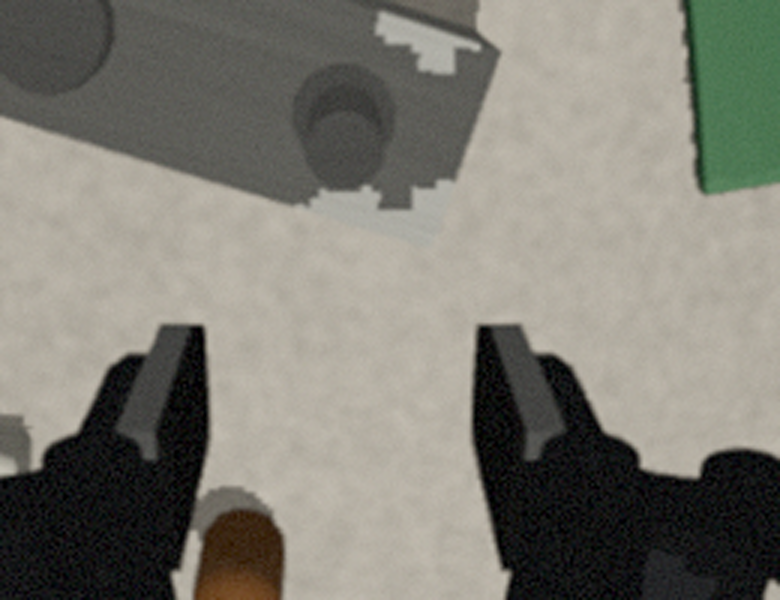

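The pin's grip top is at crop (345,150), which is wrist pixel (275,189.7), between the fingers. The dropper is at crop (240,540), ahead on the far side.

```bash
python3 - <<'E'
from h import *
d=pickle.load(open("w4.pkl","rb"));s=d["state"];t=(s["tool_pos"],s["tcp_rot"])
q=plane(ray(d["wrist"],(274.7,189.7),t),.081);print(q); print(plane(ray(d["wrist"],(234,324),t),.06))
go((q[0],q[1],.225),.038)
E
```

```text
[ 0.5325 -0.2596  0.081 ]
[ 0.6457 -0.2869  0.06  ]
pos [ 0.559  -0.2574  0.2953] F [-0.2414  0.1084  0.3875] t 7.7667 w 0.4986280430357533 0.0
shift mm [26.5849 -1.2717 70.3408]
yaw 0.03993466852039851 turn 0.0019346685203985095 z [-0.0007  0.001  -1.    ]
```

drive_tool(increments=[{"delta_pos":[13,-1,0],"turn":0,"jaw":0},{"delta_pos":[13.5,0,10],"turn":0,"jaw":0},{"delta_pos":[0,0,20],"turn":0,"jaw":0},{"delta_pos":[0,0,20],"turn":0,"jaw":0},{"delta_pos":[0,0,14],"turn":0,"jaw":0},{"delta_pos":[0,0,6],"turn":0,"jaw":0},{"delta_pos":[0,0,0],"turn":0,"jaw":0},{"delta_pos":[0,0,0],"turn":0,"jaw":0}])

```text
time: 8.43
tool_pos: [0.5323, -0.2605, 0.2259]
tcp_rot: [0.062, -3.141, -0.0]
wrist_force: [0.2, -0.6, 0.3]
width: 0.499
grip_force: 0.0
```

```bash
python3 - <<'E'
from h import *
go((.5325,-.2596,.225),.038)
E
```

```text
pos [ 0.5323 -0.2605  0.2259] F [ 0.2433 -0.6187  0.2701] t 8.4333 w 0.49866457259959945 0.0
shift mm [-0.2625  0.8784  0.8764]
yaw 0.039247452418685436 turn 0.0012474524186854366 z [-0.0004  0.0001 -1.    ]
```

drive_tool(grip_force=80, increments=[{"delta_pos":[0,0.9,0],"turn":0,"jaw":-0.4},{"delta_pos":[0,0,0],"turn":0,"jaw":-1},{"delta_pos":[0,0,0],"turn":0,"jaw":-1},{"delta_pos":[0,0,0],"turn":0,"jaw":-1},{"delta_pos":[0,0,0],"turn":0,"jaw":-1},{"delta_pos":[0,0,0],"turn":0,"jaw":-1}])

```text
time: 8.93
tool_pos: [0.533, -0.2602, 0.2273]
tcp_rot: [-0.06, 3.139, -0.0]
wrist_force: [-0.8, 2.8, 6.3]
width: 0.162
grip_force: 78.0
```

drive_tool(increments=[{"delta_pos":[0,0,-5],"turn":0,"jaw":-1},{"delta_pos":[0,0,-10],"turn":0,"jaw":-1},{"delta_pos":[0,0,-20],"turn":0,"jaw":-1},{"delta_pos":[0,0,-25],"turn":0,"jaw":-1},{"delta_pos":[0,0,-25],"turn":0,"jaw":-1},{"delta_pos":[0,0,-25],"turn":0,"jaw":-1},{"delta_pos":[0,0,0],"turn":0,"jaw":-1},{"delta_pos":[0,0,0],"turn":0,"jaw":-1}])

```text
time: 9.6
tool_pos: [0.5329, -0.2608, 0.3385]
tcp_rot: [-0.06, 3.137, -0.005]
wrist_force: [-0.5, 0.8, -1.4]
width: 0.161
grip_force: 78.1
```

```bash
python3 - <<'E'
from h import *
Rz=R.from_euler('z',.038).as_matrix();h=np.array([.6357,.1053,0])+Rz@[0,-.083,0];print("hole",h)
go((h[0],h[1],.30),.038)
d,t=snap("w5",("wrist","scene","side"))
a=cv2.imread("pics/w5_wrist.png")[190:340,190:360]
# lid in scene/side, hole visible?
b=cv2.imread("pics/w5_scene.png")[190:280,280:380];c=cv2.imread("pics/w5_side.png")[156:246,240:340]
k=lambda im,f:cv2.resize(im,None,fx=f,fy=f,interpolation=cv2.INTER_CUBIC)
o=np.zeros((600,800,3),np.uint8);o[:300,:340]=k(a,2);o[:270,400:700]=k(b,3);o[300:570,400:700]=k(c,3)
p=cv2.imread("pics/w5_side.png")[220:310,270:370];o[310:580,0:300]=k(p,3)
cv2.imwrite("pics/crop5.png",o)
E
```

```text
hole [0.6389 0.0224 0.    ]
pos [ 0.5329 -0.2608  0.3385] F [-0.4864  0.7894 -1.3691] t 9.6 w 0.160802456899027 78.12416195869446
shift mm [-116.5407  279.0623   38.169 ]
yaw 0.03819927506906562 turn 0.00019927506906562004 z [ 0.0043 -0.003  -1.    ]
```

View pics/crop5.png

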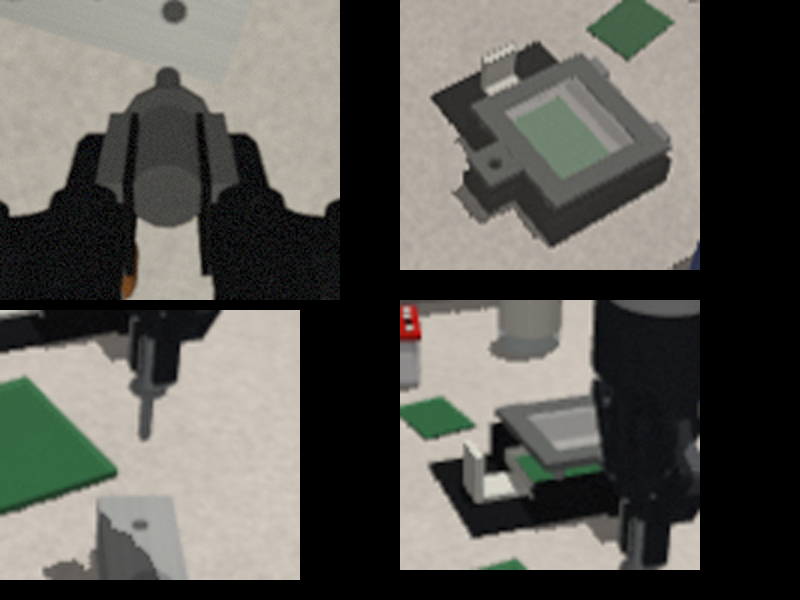

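The pin is held upright with its tip at wrist pixel (273.5,226), the stand hole is empty, and the lid hole shows at scene pixel (311.4,243.7).

```bash
python3 - <<'E'
from h import *
d=pickle.load(open("w5.pkl","rb"));s=d["state"];t=(s["tool_pos"],s["tcp_rot"])
g=cv2.cvtColor(d["scene"]["pixels"],cv2.COLOR_RGB2GRAY)
print(g[238:250,304:320])
b=np.clip(80-g[239:249,306:318].astype(float),0,None);ys,xs=np.mgrid[239:249,306:318]
print((b*xs).sum()/b.sum(),(b*ys).sum()/b.sum())
print("lidhole",plane(ray(d["scene"],(311.4,243.7)),.062))
print("tip wrist",plane(ray(d["wrist"],(273.3,226),t),.1185))
M=R.from_rotvec(t[1]).as_matrix();print("nominal",t[0]+M@[0,0,.22])
# tip in side
p=(270+145/3-.3,220+(437-310)/3-.3);print("tip side",plane(ray(d["side"],p),.1185),tri(ray(d["side"],p),ray(d["wrist"],(273.3,226),t)))
E
```

```text
[[ 44  43  46  43  53  73  82 102  99  97  97  94  97  99  97  98]
 [ 51  40  54  73  82 101  99  98  98  97  97  90  94  99  98  98]
 [ 78  71  82 100  98  99  98  95  98  97  98  98  86  99  95  98]
 [ 99  99  99  98  98  97  97  98  99  96  99  97  92  94  99  97]
 [ 99  98  98  96  98  96  88  88  90  92  98  99  98  90  98  98]
 [ 98  98  96  97  96  89  72  64  69  73  97  98  97  98  98  96]
 [ 88 100  99  98  98  76  57  49  53  67  95  97  97  98  97  95]
 [ 66  92 100  98  96  85  57  50  52  74  96  97  95  97  98  99]
 [ 54  73  95 101  96  99  88  77  82  94  97  97  98 100 100  91]
 [ 46  56  72  95  99  99  99 100 100  99  99  99  99  93  88  76]
 [ 47  49  56  80 101  98  98  99  99  99 101  91  88  74  59  60]
 [ 46  43  49  58  91 100  98 101  98  91  87  75  59  60  50  44]]
310.24916943521595 244.09966777408638
lidhole [0.6396 0.0238 0.062 ]
tip wrist [ 0.5328 -0.2623  0.1185]
nominal [ 0.5338 -0.2615  0.1186]
tip side [ 0.5307 -0.2637  0.1185] (array([ 0.5323, -0.2621,  0.1174]), [np.float64(0.825635635781352), np.float64(0.8256356357815933)])
```

drive_tool(increments=[{"delta_pos":[-18,35,0],"turn":0,"jaw":-1},{"delta_pos":[-18,35,0],"turn":0,"jaw":-1},{"delta_pos":[-18,35,0],"turn":0,"jaw":-1},{"delta_pos":[-18,35,0],"turn":0,"jaw":-1},{"delta_pos":[-18,35,0],"turn":0,"jaw":-1},{"delta_pos":[-18,35,0],"turn":0,"jaw":-1},{"delta_pos":[-18,35,0],"turn":0,"jaw":-1},{"delta_pos":[-18,35,0],"turn":0,"jaw":-1}])

```text
time: 10.42
tool_pos: [0.6653, 0.0269, 0.3333]
tcp_rot: [0.06, -3.137, 0.0]
wrist_force: [1.4, -0.7, -0.8]
width: 0.159
grip_force: 78.3
```

drive_tool(increments=[{"delta_pos":[0,0,15],"turn":0,"jaw":-1},{"delta_pos":[0,0,15],"turn":0,"jaw":-1},{"delta_pos":[0,0,8],"turn":0,"jaw":-1},{"delta_pos":[0,0,0],"turn":0,"jaw":-1},{"delta_pos":[0,0,0],"turn":0,"jaw":-1},{"delta_pos":[0,0,0],"turn":0,"jaw":-1}])

```text
time: 10.92
tool_pos: [0.6655, 0.0244, 0.2977]
tcp_rot: [0.058, -3.141, 0.0]
wrist_force: [-0.0, -1.1, -0.7]
width: 0.158
grip_force: 78.4
```

```bash
python3 - <<'E'
from h import *
d,t=snap("w6",("wrist","side"))
go((.639,.0235,.30),.038)
a=cv2.imread("pics/w6_wrist.png");b=cv2.imread("pics/w6_side.png")
k=lambda im,f:cv2.resize(im,None,fx=f,fy=f,interpolation=cv2.INTER_CUBIC)
o=np.zeros((600,800,3),np.uint8);o[:600,:400]=k(a[160:310,223:323],4);o[:400,400:]=k(b[130:230,270:370],4)
cv2.imwrite("pics/crop6.png",o)
E
```

```text
pos [0.6658 0.0245 0.2988] F [ 0.5543 -0.0836  0.1691] t 11.0167 w 0.15789171139822625 78.41793894767761
shift mm [26.8298  0.0387 -1.2778]
yaw 0.03723123241016468 turn -0.0007687675898353161 z [ 0.0017  0.     -1.    ]
```

View pics/crop6.png

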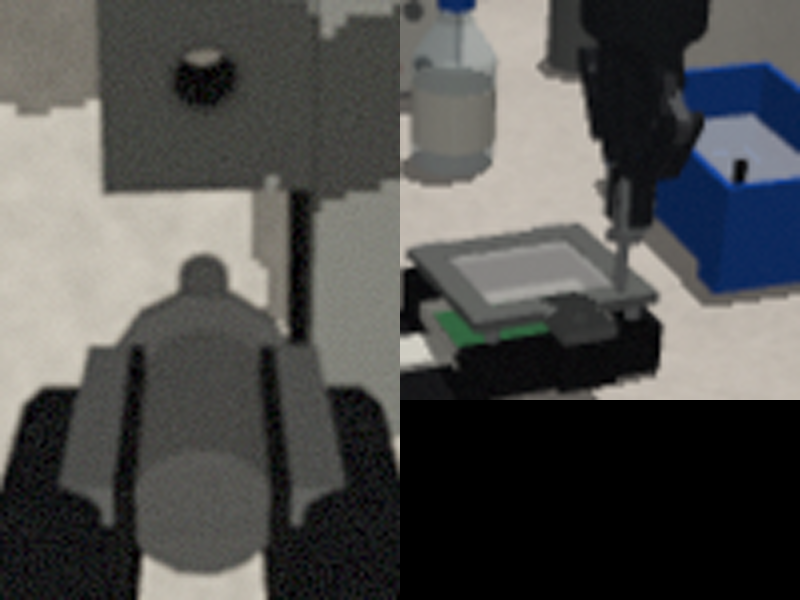

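Lid hole at wrist pixel (273.6,179.1), pin tip at (273.6,226): aligned in tool y.

```bash
python3 - <<'E'
from h import *
d=pickle.load(open("w6.pkl","rb"));s=d["state"];t=(s["tool_pos"],s["tcp_rot"]);M=R.from_rotvec(t[1]).as_matrix()
h=plane(ray(d["wrist"],(273.6,179.1),t),.062);p=plane(ray(d["wrist"],(273.6,225.9),t),.0788)
print("hole",h,"tip",p,"tcp",t[0],"tool shift",M.T@(h-p)*1e3,"vs tcp axis",M.T@(p-t[0])*1e3)
print([M.T@(plane(ray(d["wrist"],(273.6,179.1),t),z)-p)*1e3 for z in(.060,.064)])
E
```

```text
hole [0.6379 0.0228 0.062 ] tip [0.6638 0.0238 0.0788] tcp [0.6655 0.0244 0.2977] tool shift [25.9413 -0.0002 16.806 ] vs tcp axis [  1.5958  -0.5661 218.9023]
[array([25.5226,  0.0022, 18.8059]), array([26.36  , -0.0025, 14.8061])]
```

drive_tool(increments=[{"delta_pos":[13,0,0],"turn":0,"jaw":-1},{"delta_pos":[13,0,0],"turn":0,"jaw":-1},{"delta_pos":[0,0,5],"turn":0,"jaw":-1},{"delta_pos":[0,0,5],"turn":0,"jaw":-1},{"delta_pos":[0,0,5],"turn":0,"jaw":-1},{"delta_pos":[0,0,4],"turn":0,"jaw":-1},{"delta_pos":[0,0,2],"turn":0,"jaw":-1},{"delta_pos":[0,0,0],"turn":0,"jaw":-1}])

```text
time: 11.68
tool_pos: [0.6395, 0.0241, 0.2756]
tcp_rot: [0.06, -3.14, -0.0]
wrist_force: [-0.6, 0.0, -1.4]
width: 0.155
grip_force: 78.4
```

drive_tool(increments=[{"delta_pos":[0,0,4],"turn":0,"jaw":-1},{"delta_pos":[0,0,4],"turn":0,"jaw":-1},{"delta_pos":[0,0,4],"turn":0,"jaw":-1},{"delta_pos":[0,0,3],"turn":0,"jaw":-1},{"delta_pos":[0,0,2],"turn":0,"jaw":-1},{"delta_pos":[0,0,2],"turn":0,"jaw":-1},{"delta_pos":[0,0,0],"turn":0,"jaw":-1},{"delta_pos":[0,0,0],"turn":0,"jaw":-1}])

```text
time: 12.35
tool_pos: [0.6395, 0.0241, 0.2576]
tcp_rot: [0.06, -3.141, 0.0]
wrist_force: [1.4, 1.0, 0.0]
width: 0.156
grip_force: 78.4
```

drive_tool(increments=[{"delta_pos":[0,0,2],"turn":0,"jaw":-1},{"delta_pos":[0,0,2],"turn":0,"jaw":-1},{"delta_pos":[0,0,2],"turn":0,"jaw":-1},{"delta_pos":[0,0,2],"turn":0,"jaw":-1},{"delta_pos":[0,0,0],"turn":0,"jaw":-1},{"delta_pos":[0,0,0],"turn":0,"jaw":-1}])

```text
time: 12.85
tool_pos: [0.6394, 0.0241, 0.2494]
tcp_rot: [0.06, -3.141, 0.0]
wrist_force: [-0.4, -0.5, -0.2]
width: 0.157
grip_force: 78.4
```

drive_tool(increments=[{"delta_pos":[0,0,3],"turn":0,"jaw":-1},{"delta_pos":[0,0,3],"turn":0,"jaw":-1},{"delta_pos":[0,0,3],"turn":0,"jaw":-1},{"delta_pos":[0,0,2],"turn":0,"jaw":-1},{"delta_pos":[0,0,2],"turn":0,"jaw":-1},{"delta_pos":[0,0,1],"turn":0,"jaw":-1},{"delta_pos":[0,0,0],"turn":0,"jaw":-1},{"delta_pos":[0,0,0],"turn":0,"jaw":-1}])

```text
time: 13.52
tool_pos: [0.6398, 0.0236, 0.2362]
tcp_rot: [-0.06, 3.14, -0.001]
wrist_force: [0.2, -3.4, 3.9]
width: 0.161
grip_force: 78.9
```

drive_tool(increments=[{"delta_pos":[0,0,2],"turn":0,"jaw":-1},{"delta_pos":[0,0,1],"turn":0,"jaw":-1},{"delta_pos":[0,0,1],"turn":0,"jaw":-1},{"delta_pos":[0,0,0],"turn":0,"jaw":-1},{"delta_pos":[0,0,0],"turn":0,"jaw":-1},{"delta_pos":[0,0,0],"turn":0,"jaw":-1}])

```text
time: 14.02
tool_pos: [0.64, 0.0237, 0.235]
tcp_rot: [-0.06, 3.14, -0.001]
wrist_force: [-6.4, -4.8, 18.4]
width: 0.161
grip_force: 80.5
```

drive_tool(increments=[{"delta_pos":[0.6,-0.4,0],"turn":0,"jaw":-1},{"delta_pos":[0.4,-0.4,0],"turn":0,"jaw":-1},{"delta_pos":[0,0,0],"turn":0,"jaw":-1},{"delta_pos":[0,0,0],"turn":0,"jaw":-1},{"delta_pos":[0,0,0],"turn":0,"jaw":-1}])

```text
time: 14.43
tool_pos: [0.6396, 0.0234, 0.2351]
tcp_rot: [-0.06, 3.137, 0.0]
wrist_force: [-4.4, -1.2, 16.4]
width: 0.164
grip_force: 80.4
```

```bash
python3 - <<'E'
from h import *
go((.639,.0235,.235),.038)
d,t=snap("w7",("side","wrist"))
g=cv2.cvtColor(d["side"]["pixels"],cv2.COLOR_RGB2GRAY)
from workcell import bot
s=bot.read_state();print(s["wrist_force"],s["torque"],s["tool_pos"])
# wrist: grip top circle centre (bright disc between fingers)
w=cv2.cvtColor(d["wrist"]["pixels"],cv2.COLOR_RGB2GRAY);print(w[262:312:3,274].tolist());print(w[285,240:310:3].tolist())
w6=cv2.imread("pics/w6_wrist.png",0);print(w6[262:312:3,274].tolist());print(w6[285,240:310:3].tolist())
print(g[150:215:3,302:346:3])
E
```

```text
pos [0.6396 0.0234 0.2351] F [-4.3859 -1.2418 16.3763] t 14.4333 w 0.1637314705546939 80.41900634765625
shift mm [0.6218 0.1084 0.0733]
yaw 0.03816153925651866 turn 0.0001615392565186627 z [ 0.0036  0.0003 -1.    ]
[-3.5164 -1.323  17.4543] [-0.2784  0.7487  0.086 ] [0.6396 0.0234 0.2351]
[76, 80, 83, 77, 101, 98, 97, 92, 100, 94, 95, 95, 97, 95, 192, 210, 209]
[19, 18, 75, 108, 27, 21, 100, 99, 100, 98, 96, 93, 92, 98, 94, 94, 97, 34, 25, 102, 78, 17, 30, 22]
[70, 72, 70, 75, 85, 86, 81, 80, 84, 89, 85, 87, 87, 81, 177, 187, 188]
[16, 13, 63, 98, 19, 29, 81, 84, 83, 86, 86, 81, 79, 85, 87, 77, 88, 24, 20, 88, 68, 16, 23, 14]
[[183  17  19  18  19  41  58  49  30  18  18  24  38  38  39]
 [186  16  20  19  20  19  21  19  17  20  16  30  39  38  39]
 [188  18  17  18  19  19  21  21  21  18  19  35  38  38  38]
 [187  15  18  18  20  18  22  21  20  20  21  45  39  46  63]
 [188  15  18  19  20  18  21  22  20  18  17  35 104 143 143]
 [191 116  20  18  21  19  19  21  21  19  21  33  32 103 142]
 [192  26  26  17  16  19  20  18  21  21  32  32  33  32  88]
 [191  21  22  23  18  15
[... 220 characters left out ...]
3  33]
 [191 173  18  18  19  19  19  28  81  93  74  32  31  33  29]
 [184 161  19  17  18  15  18  16  51  66  27  82  33  32  32]
 [100  99  62  18  17  18  18  17  22  36  25  98  85  32  33]
 [145 146 143  18  18  21  14  18  24  18 142  99  98  79  34]
 [134 135 135  68  17  18  18  17  17  90 193 153  96  96  60]
 [134 134 134  45  17  18  16  19  19 182 190 189 154  96  57]
 [154 159 165  35  70  19  21  92 101 124 184 188 183 108  96]
 [147 139 132  31  71  20  21  96 101 100 123 186 188 187 107]
 [ 69  52  50  26  74  21  19  90  82  66  56 177 186 187 183]
 [ 51  53  51  58  76  23  39  45  57  53  12 147 189 184 182]
 [ 49  45  50  61  69  68  85  39  13  10  11 105 190 188 186]]
```

```bash
python3 -c "
from workcell import bot
print(bot.finish_job())"
```

```text
the job is handed in; nothing more can be done
None
```

I handed the job in with the tray and glass home and the pin held and pressed down at about 17 N, which holds the lid shut; I don't have the verdict, and I checked the seating from arm height, force and wrist-camera values, having used all my picture views.

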